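# Line up the bottle size samples on the sample rail

## Robot

A 6-joint arm with a two-finger parallel gripper is mounted at the origin on the work surface. World frame = base frame: x ahead of the robot, y to its left, z up, the work surface at z = 0. Lengths are in m, angles in rad, forces in N, time in s.
With the tool pointing down it reaches from about 0.35 to 0.775 m from the base axis. Payload 5.5 kg.
Tool frame: the origin (TCP) lies on the centre line of the jaws, within the pads' length; the fingertips stand 11 mm ahead of it and the grasp point (between the pads) lies 8 mm behind it; z points along the fingers, y is the line along which they close (so a half turn about z gives the same grasp; the last joint's range is limited). The gripper opens to 85 mm and grips with 20 to 120 N. Pads are 22 mm wide; open, the fingers measure 114 mm over their backs; the gripper's body (76 mm by 85 mm) begins 54 mm behind the grasp point. The pads swing forward as they close: fully open they stand 13 mm farther back than shut.
Start: joints at [-0.14, 0.313, 0.046, 1.304, 0, 1.431], TCP at [0.575, -0, 0.242] pointing down, gripper open.
Joint ranges: [-2.76, 2.76], [-0.86, 1.69], [-1.03, 1.26], [-2.2, 2.34], [-1.47, 1.5], [-3.14, 3.14]. Speed limits (rad/s): [2.57, 2.57, 3.14, 3.14, 3.14, 3.14].

## Interface

Orientations are given as a unit quaternion [w, x, y, z].
In Python, from workcell import get_state, eyes, env gives the robot as it stands.
- The arm moves only by the shell command python3 -m inch 'ROWS' [OPENING] [FORCE]. ROWS is JSON, one flat list of numbers, 4 for each row, row after row: the shift along the tool's x, y, z in cm, then the turn about the tool's z in rad. A call has exactly 5 rows; each row shifts and turns the commanded pose from where the row before left it, along the tool's axes as they then stand; what a row does not reach is not made up. A row lasts 1/12 s, in which the tool goes at most 41.7 mm and 7.16 degrees, less where a joint would pass 70% of its speed; a pose out of reach is approached as far as the arm can. A call is refused whole if a number of a shift passes 4.17 or a number of a turn 0.125, either way. A call with a gripper value outside its range is refused whole. OPENING is the opening, from -1 (shut) to 1 (fully open), set as the call begins (- or left out, the last holds). The fingers move at their own pace and stop on an object; FORCE is the grip in N (left out, the last holds). Time passes only in rows, so rows that do not move let the fingers close, or fill a call up. It gives the time, the measured TCP pose, the force, the opening and the grip force at its end, in the units of the state.
- get_state(): the state, without advancing time (a new reading comes with each control period).
- eyes.read_camera(name): name is "scene" or "side" or "wrist"; returns the picture (400x640x3 uint8, red, green, blue); there is no depth.
- eyes.camera_info(name): a dict with "fovy" (degrees; the focal length in pixels is half the picture's height over the tangent of half this angle, whatever the lens; pixels are square), "cx", "cy" (the principal point, pixels), "D" ([k1, k2, p1, p2, k3] as OpenCV has them; the pictures are not rectified), "xyz" and "orientation" of the camera in the world. Camera axes: x right, y down, z forward; pixel columns grow to the right and rows downward; lengths in m; the calibration is good to about 2 mm. A picture is of the moment at which its call begins: read the wrist's pose just before it. camera_info takes no time and is no camera call; for the wrist camera it gives the pose at the moment of the call.
- env.hand_in(): hands the job in; it is judged then, once.
The state is a dict: "clock": time; "joint_pos": joint angles; "qvel": joint speeds; "tau": joint torques, N m; "tcp_pos": TCP position; "orientation": TCP orientation; "wrist_force": force on the tool from outside, world axes, zero at the start; "ft_torque": the same for the moment, N m; "finger_gap": finger opening in m; "grip_force": force on a finger pad.
Only numpy, scipy, OpenCV 4.12 (cv2) and the standard library are available. Lean on these libraries where they do the work, as an engineer would, in place of code of your own. Each camera call takes 0.05 s, during which the arm holds its last target. There are 200 camera calls.

## Task

Line up the four loose bottles standing about the bench on the grey sample rail in order of height, one standing upright on the middle of each round mark: the shortest on the mark next to the upright steel end stop, then taller and taller along the rail, the tallest farthest from the stop. Set them down gently and do not drop them or knock them over.

Things in the scene. Friction and masses are not known exactly. Their poses are not given: they have to be found in the camera images.
- bottle_a: The shortest and slimmest of four upright cosmetic bottles of one family, about 25 to 160 g: straight round lilac lower part, 28 mm diameter, and a straight white overcap 26 mm in diameter over the upper 44 percent of the height; 62 mm tall overall. Rigid, closed, stands loose on the table. Origin at the centre of its underside, z up along its axis. Can be gripped across cap or body.
- bottle_b: The second shortest of four upright cosmetic bottles of one family, about 25 to 160 g: straight round lilac lower part, 33 mm diameter, and a straight white overcap 31 mm in diameter over the upper 44 percent of the height; 78 mm tall overall. Rigid, closed, stands loose on the table. Origin at the centre of its underside, z up along its axis. Can be gripped across cap or body.
- bottle_c: The second tallest of four upright cosmetic bottles of one family, about 25 to 160 g: straight round lilac lower part, 38 mm diameter, and a straight white overcap 36 mm in diameter over the upper 44 percent of the height; 94 mm tall overall. Rigid, closed, stands loose on the table. Origin at the centre of its underside, z up along its axis. Can be gripped across cap or body.
- bottle_d: The tallest and widest of four upright cosmetic bottles of one family, about 25 to 160 g: straight round lilac lower part, 43 mm diameter, and a straight white overcap 41 mm in diameter over the upper 44 percent of the height; 110 mm tall overall. Rigid, closed, stands loose on the table. Origin at the centre of its underside, z up along its axis. Can be gripped across cap or body.
- rail: Grey sample rail fixed to the table: flat bar 400 mm long (its y axis), 80 mm wide (its x axis), 10 mm thick. Origin at the centre of its underside, on the table; its top, where the bottles stand, is 10 mm above the table. The four marks lie on it, 80 mm apart, at y = -120, -40, 40, 120 mm of its own frame. At one end stands the end stop; at the other end, also 180 mm from the middle, lies only a flat steel strip 4 mm high, 12 mm wide.
- mark_1: Flat round black mark, 56 mm across with a thin yellow ring, painted on the rail's top, at y = -120 mm of the rail's frame: place 1 of 4 counted from the rail's -y end (not from the end stop). Origin at its centre, level with the rail's top. It has no thickness to feel.
- mark_2: Flat round black mark, 56 mm across with a thin yellow ring, painted on the rail's top, at y = -40 mm of the rail's frame: place 2 of 4 counted from the rail's -y end (not from the end stop). Origin at its centre, level with the rail's top. It has no thickness to feel.
- mark_3: Flat round black mark, 56 mm across with a thin yellow ring, painted on the rail's top, at y = 40 mm of the rail's frame: place 3 of 4 counted from the rail's -y end (not from the end stop). Origin at its centre, level with the rail's top. It has no thickness to feel.
- mark_4: Flat round black mark, 56 mm across with a thin yellow ring, painted on the rail's top, at y = 120 mm of the rail's frame: place 4 of 4 counted from the rail's -y end (not from the end stop). Origin at its centre, level with the rail's top. It has no thickness to feel.
- end_stop: Upright dark steel block across one end of the rail, fixed, 70 mm wide, 18 mm thick, 45 mm high above the rail's top, 60 mm from the centre of the nearest mark. Origin at the centre of its underside, level with the rail's top. Which end of the rail it stands at varies: it is where the row begins.
Mind the look-alikes: they are no part of the job. Leave any purple or red look-alike of the bottle_d alone. What is shaped like the bottle_c but purple or yellow is not meant.

How it is judged:
By the outcome, as a careful person would: the job done as asked, in the order asked, and still so for the second after the job is handed in, with the robot touching nothing.
It also fails if it takes over 118 s, if anything falls off the work surface, if the arm or the gripper's body presses on something with over 40 N, if the wrist force passes 120 N, or if a joint passes its speed limit or range.

## Working session

There is one attempt and no reset: what is moved stays moved. The work goes in short steps, Python scripts to look and compute and a shell command to move; the robot and the scene stay as the last step left them, time stands still between calls to the robot, and variables do not carry over. Pictures are saved under pics/ and viewed, at most 14 in all, crops included, and the job is handed in when it is done.

```bash
ls; mkdir -p pics
python3 - <<'E'
from workcell import get_state, eyes, env
import cv2
for n in ("scene","side"):
    im=eyes.read_camera(n); cv2.imwrite(f"pics/{n}0.png",im[:,:,::-1]); print(n,eyes.camera_info(n))
s=get_state(); print(s)
E
```

```text
pics
scene {'fovy': 57.551833201413906, 'cx': 322.1094556195108, 'cy': 194.7943692206365, 'D': array([-0.04791679,  0.        ,  0.        ,  0.        ,  0.        ]), 'xyz': array([ 0.87954521, -0.54931186,  0.45956294]), 'orientation': array([-0.46343213,  0.84015732,  0.24228191, -0.14375605])}
side {'fovy': 45.1272885305392, 'cx': 324.0195216046954, 'cy': 206.5835348906016, 'D': array([0.01072048, 0.        , 0.        , 0.        , 0.        ]), 'xyz': array([0.42789786, 1.02953289, 0.6435986 ]), 'orientation': array([ 0.02875265, -0.03146266,  0.86514844, -0.49970147])}
{'clock': 0.1, 'joint_pos': array([-1.39614841e-01,  3.13933769e-01,  4.50929145e-02,  1.30360511e+00,
       -7.94760542e-06,  1.43119366e+00]), 'qvel': array([ 2.00544795e-03, -1.91165386e-03,  2.67506232e-03, -2.47958235e-05,
       -1.00421486e-03,  9.26363358e-05]), 'tau': array([ 3.58776997e-03, -4.81727242e+01,  2.99244744e+01,  1.27543980e-02,
       -1.12281841e-04,  1.60051752e-05]), 'tcp_pos': array([5.74560507e-01, 4.12786301e-05, 2.41493345e-01]), 'orientation': array([-6.56327829e-04,  7.07110843e-01,  7.07102239e-01, -4.99572395e-04]), 'wrist_force': array([ 0.3740734 ,  0.315331  , -0.30520199]), 'ft_torque': array([-0.01112309, -0.03883401,  0.02124633]), 'grip_force': 0.0, 'finger_gap': 0.08526167167809641}
```

View pics/scene0.png

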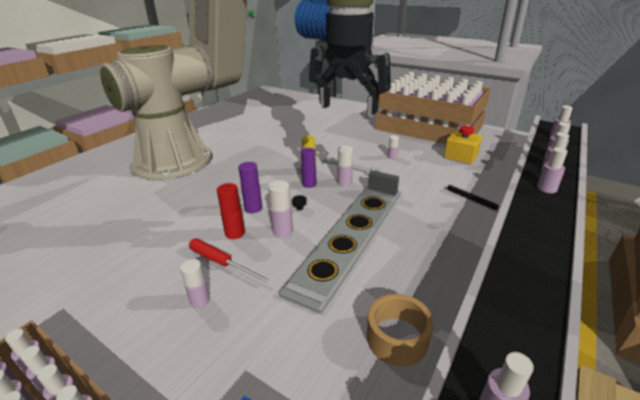

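View pics/side0.png

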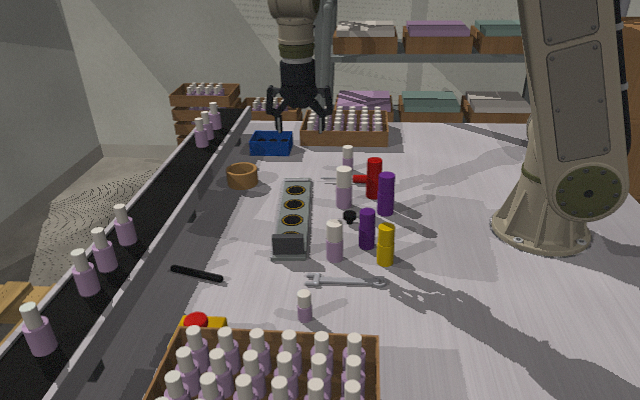

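Scene view: white-capped lilac bottles at (281,208) tall, (345,166), (195,284) and (393,147) small. Look-alikes: red (231,211), purple (251,188) and (308,166), yellow (309,143). The crate and conveyor bottles aren't loose on the bench. The end stop is at (383,182), the far (+y) end, and the marks are at (323,270), (343,243), (359,222) and (373,203). Side view: the bottles are at (344,187), (335,241), (348,158) and (304,305).

```bash
cat > h.py <<'E'
import numpy as np, cv2
from scipy.spatial.transform import Rotation as R
from workcell import get_state, eyes, env
def cam(n):
    c=eyes.camera_info(n); f=200/np.tan(np.radians(c["fovy"])/2)
    K=np.array([[f,0,c["cx"]],[0,f,c["cy"]],[0,0,1.]])
    return K,np.array(c["D"]),np.array(c["xyz"]),R.from_quat(c["orientation"],scalar_first=True)
def ray(C,p):
    K,D,t,r=C; u=cv2.undistortPoints(np.array([[p]],float),K,D)[0,0]
    return t,r.apply([u[0],u[1],1.])
def plane(C,p,z):
    t,d=ray(C,p); return t+d*(z-t[2])/d[2]
def tri(C1,p1,C2,p2):
    a,u=ray(C1,p1); b,v=ray(C2,p2)
    s=np.linalg.lstsq(np.c_[u,-v],b-a,rcond=None)[0]
    P,Q=a+s[0]*u,b+s[1]*v; return (P+Q)/2,np.linalg.norm(P-Q)
def proj(C,P):
    K,D,t,r=C; q=r.inv().apply(np.array(P)-t)
    return cv2.projectPoints(q.reshape(-1,1,3),np.zeros(3),np.zeros(3),K,D)[0][:,0]
E
python3 - <<'E'
from h import *
ims={n:cv2.imread(f"pics/{n}0.png") for n in("scene","side")}
seeds={"scene":{"d":(281,208),"c":(345,166),"b":(195,284),"a":(393,147)},"side":{"d":(344,187),"c":(335,241),"b":(348,158),"a":(304,305)}}
B={}
for n,im in ims.items():
    hsv=cv2.cvtColor(im,cv2.COLOR_BGR2HSV)
    m=cv2.inRange(hsv,(130,38,80),(165,110,255))
    k,l,st,ce=cv2.connectedComponentsWithStats(m)
    for q,(x,y) in seeds[n].items():
        # biggest comp in window
        w=l[y-5:y+30,x-12:x+13]; i=np.bincount(w[w>0]).argmax() if (w>0).any() else 0
        B[n,q]=(st[i],ce[i]); print(n,q,st[i],ce[i].round(1))
    dk=cv2.inRange(hsv,(0,0,0),(179,255,70))
    k,l,st,ce=cv2.connectedComponentsWithStats(dk); C=cam(n)
    for i in range(1,k):
        if 60<st[i,4]<600 and (ce[i]>[270,180]).all() and (ce[i]<[400,290]).all(): print(" dark",st[i],ce[i].round(1),plane(C,ce[i],.01).round(4))
for q in "abcd":
    P,e=tri(cam("scene"),B["scene",q][1],cam("side"),B["side",q][1]); print(q,P.round(4),"gap",e.round(4))
c=cv2.resize(ims["scene"][125:315,170:420],None,fx=3,fy=3,interpolation=cv2.INTER_CUBIC); cv2.imwrite("pics/crop0.png",c)
E
```

```text
scene d [271 211  21  25 272] [279.6 223.5]
scene c [338 167  11  18 133] [341.7 175.7]
scene b [187 289  13  17 112] [192.7 297.1]
scene a [388 148   8  10  51] [391.5 152.7]
 dark [368 174  29  21 411] [382.2 183.8] [0.5818 0.1719 0.01  ]
 dark [292 196  14  14 151] [298.7 201.8] [4.544e-01 2.000e-04 1.000e-02]
 dark [365 197  17  11 141] [372.8 202.4] [0.5985 0.085  0.01  ]
 dark [350 215  19  12 177] [358.8 220.9] [0.6048 0.006  0.01  ]
 dark [332 237  21  13 214] [342.2 243.2] [ 0.6117 -0.0748  0.01  ]
 dark [312 262  22  16 280] [322.5 269.4] [ 0.6182 -0.1553  0.01  ]
side d [336 187  16  22 268] [343.1 197.6]
side c [326 240  17  23 292] [334.2 251.6]
side b [343 158  10  10  64] [347.5 161.7]
side a [298 306  14  17 177] [304.4 314.5]
 dark [388 178   7  38 108] [391.6 196.7] [ 0.3517 -0.1295  0.01  ]
 dark [286 186  19   9  92] [295.1 189.9] [ 0.6201 -0.1557  0.01  ]
 dark [284 200  18   9  99] [293.3 203.8] [ 0.6143 -0.0766  0.01  ]
 dark [343 210  14  15 142] [349.4 216.1] [ 0.4623 -0.021   0.01  ]
 dark [359 213  17  38 354] [367.8 236.1] [0.4153 0.0686 0.01  ]
 dark [284 215  17  11 125] [291.9 220. ] [0.6063 0.0054 0.01  ]
 dark [272 234  39  24 570] [289.2 245.9] [0.5965 0.1199 0.01  ]
a [0.5326 0.345  0.0105] gap 0.0033
b [ 0.4808 -0.327   0.0203] gap 0.0027
c [0.4873 0.144  0.0172] gap 0.0069
d [ 0.4809 -0.0993  0.0211] gap 0.0029
```

View pics/crop0.png

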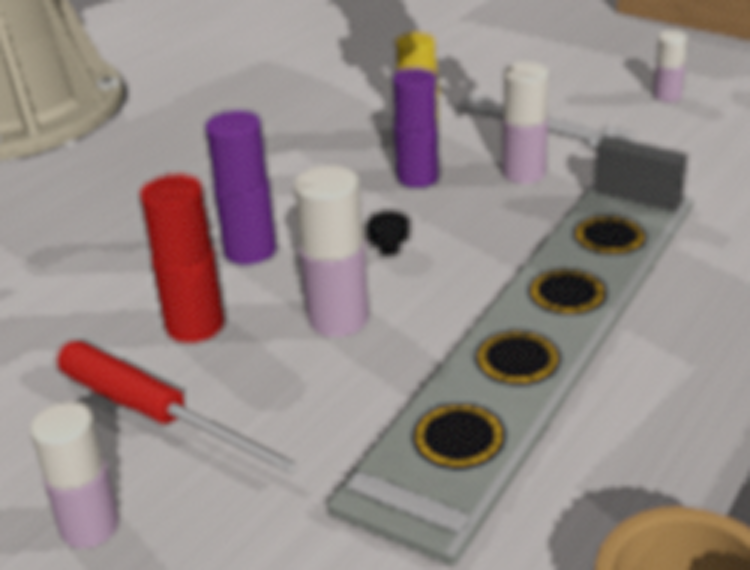

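The close crop confirms four lilac/white bottles. Their pixel height × range runs a<b<c<d (24 : 29 : 35 : 40), so the identities hold and the stop is at mark_4. Next I'll locate the neighbours and look through the wrist camera.

Run:
```python
from h import *
C,S=cam("scene"),cam("side")
for n,p,q in (("red",(231,211),(374,178)),("purp",(251,188),(386,194)),("purpC",(308,166),(367,229))):
    print(n,[x.round(4) for x in tri(C,p,S,q)])
W=cam("wrist"); s=get_state(); print(W[2].round(3),W[3].as_matrix().round(2).tolist())
im=eyes.read_camera("wrist"); cv2.imwrite("pics/w0.png",im[:,:,::-1])
for n,P in dict(a=(.5326,.345,.06),c=(.487,.144,.09),d=(.481,-.099,.11),m1=(.619,-.1555,.01),m2=(.613,-.0757,.01),m3=(.6055,.0057,.01),m4=(.5985,.085,.01)).items(): print(n,proj(W,[P]).round(0).tolist())
```

```text
red [array([ 0.4008, -0.1512,  0.0546]), np.float64(0.0002)]
purp [array([ 0.3716, -0.0617,  0.0536]), np.float64(0.0023)]
purpC [array([0.417 , 0.0958, 0.0481]), np.float64(0.0024)]
[0.573 0.072 0.373] [[1.0, 0.0, -0.0], [-0.0, -0.96, -0.28], [-0.0, 0.28, -0.96]]
a [[266.0, -256.0]]
c [[210.0, 11.0]]
d [[220.0, 296.0]]
m1 [[355.0, 291.0]]
m2 [[352.0, 232.0]]
m3 [[347.0, 165.0]]
m4 [[343.0, 92.0]]
```

View pics/w0.png

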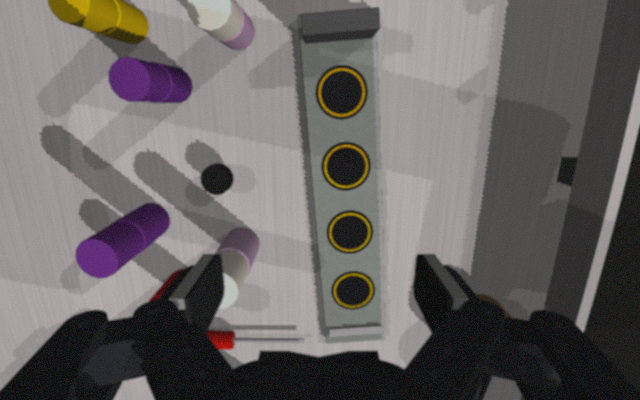

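The wrist view matches the predicted marks to about 2 px: (341,91), (346,165), (350,233) and (353,291). The stop is at the top (340,22) and c is at the top (225,20). I'll go for bottle a first, stopping short to look.

```bash
cat > look.py <<'E'
# look.py name height z : lilac/white blob cap-top measurement from wrist cam; argument: approx xyz of cap top
import sys; from h import *
x,y,H,out=float(sys.argv[1]),float(sys.argv[2]),float(sys.argv[3]),sys.argv[4]
W=cam("wrist"); im=eyes.read_camera("wrist")[:,:,::-1].copy()
hsv=cv2.cvtColor(im,cv2.COLOR_BGR2HSV)
p=proj(W,[[x,y,H],[x,y,0]]); print("expect",p.round(0).tolist())
r=float(sys.argv[5]) if len(sys.argv)>5 else .02
for P in (p[0],p[1]): cv2.drawMarker(im,tuple(int(v) for v in P),(0,255,0),0,10)
# predicted outlines of cap top (r) for eye check
a=np.linspace(0,6.3,40); q=proj(W,np.c_[x+r*np.cos(a),y+r*np.sin(a),0*a+H]); cv2.polylines(im,[q.astype(int)],True,(0,0,255),1)
cv2.imwrite(f"pics/{out}.png",im); print(get_state()["tcp_pos"].round(4))
E
python3 -m inch '[3,0,0,0, 3.5,-1,0,0, 3.5,-1,0,0, 3.5,-1,0,0, 3,-1,0,0]' 1 40
python3 -m inch '[3,-0.1,0,0, 3,0,0,0, 2,0,0,0, 0,0,0,0, 0,0,0,0]'
python3 look.py .5326 .345 .062 wa .013
python3 - <<'E'
from h import *
im=cv2.imread("pics/w0.png"); hsv=cv2.cvtColor(im,cv2.COLOR_BGR2HSV)
m=cv2.inRange(hsv,(15,120,90),(35,255,255)); C=cam("wrist")
E
```

```text
clock: 0.57
tcp_pos: [0.5342, 0.1668, 0.2419]
orientation: [-0.0, 0.707, 0.707, -0.0]
wrist_force: [0.6, 0.0, -0.1]
finger_gap: 0.0853
grip_force: 0.0
clock: 0.98
tcp_pos: [0.5336, 0.2459, 0.2418]
orientation: [-0.0, 0.706, 0.708, -0.0]
wrist_force: [-1.1, -0.1, -0.0]
finger_gap: 0.0852
grip_force: 0.0
expect [[319.0, 73.0], [319.0, 78.0]]
[0.5337 0.245  0.2419]
```

View pics/wa.png

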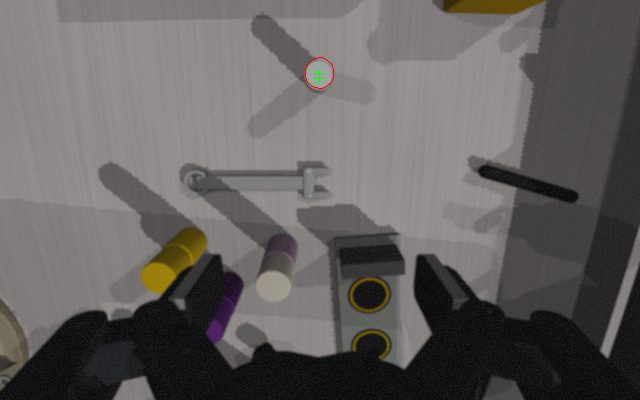

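The wrist view shows a's cap at (319,73), right inside the predicted circle, with its shadows converging there too. c's cap top is at (274,283). Checking c and the marks from this frame, then grasping a.

```bash
python3 - <<'E'
from h import *
W=cam("wrist"); print("c top",plane(W,(274,283),.094).round(4))
for p in ((370,294),(371,346)): print(plane(W,p,.01).round(4))
# marks from w0 : same camera offset, start pose
K,D,t,r=W; C=(K,D,t+np.array([.5746,0,.2415])-get_state()["tcp_pos"],r)
im=cv2.imread("pics/w0.png"); m=cv2.inRange(cv2.cvtColor(im,cv2.COLOR_BGR2HSV),(15,110,80),(35,255,255))
k,l,st,ce=cv2.connectedComponentsWithStats(m)
for i in range(1,k):
    if st[i,4]>80 and st[i,0]>250: print(st[i],plane(C,st[i,:2]+(st[i,2:4]-1)/2,.01).round(4))
E
python3 -m inch '[3,0,2,0, 3,0,3,0, 3,0,3,0, 1,0,3,0, 0,0,3,0]'
python3 -m inch '[0,0,2.5,0, 0,0,2,0, 0,0,2,0, 0,0,0,0, 0,0,0,0]'
```

```text
c top [0.4889 0.1501 0.094 ]
[0.5982 0.0841 0.01  ]
[0.6036 0.0028 0.01  ]
[318  68  48  49 559] [0.5974 0.0847 0.01  ]
[324 144  45  45 469] [0.6041 0.0048 0.01  ]
[329 212  42  40 411] [ 0.6102 -0.0747  0.01  ]
[333 273  40  36 380] [ 0.6164 -0.1554  0.01  ]
clock: 1.45
tcp_pos: [0.5343, 0.345, 0.1021]
orientation: [0.0, 0.707, 0.707, 0.001]
wrist_force: [0.4, 0.5, -1.0]
finger_gap: 0.0853
grip_force: 0.0
clock: 1.87
tcp_pos: [0.5334, 0.3421, 0.0374]
orientation: [-0.0, 0.708, 0.706, -0.002]
wrist_force: [0.7, -0.3, 0.7]
finger_gap: 0.0851
grip_force: 0.0
```

```bash
python3 -m inch '[0,0,0,0, 0,0,0,0, 0,0,0,0, 0,0,0,0, 0,0,0,0]' -1 40
python3 -m inch '[0,0,0,0, 0,0,0,0, 0,0,0,0, 0,0,0,0, 0,0,0,0]'
python3 -m inch '[0,0,-1,0, 0,0,-2,0, 0,0,-3,0, 0,0,-3,0, 0,0,-3,0]'
```

```text
clock: 2.28
tcp_pos: [0.5345, 0.3442, 0.0395]
orientation: [0.0, 0.707, 0.707, 0.001]
wrist_force: [-3.6, -0.8, 21.3]
finger_gap: 0.0257
grip_force: 39.4
clock: 2.7
tcp_pos: [0.5346, 0.3442, 0.0396]
orientation: [0.0, 0.707, 0.707, 0.001]
wrist_force: [-0.2, -0.4, 6.4]
finger_gap: 0.0254
grip_force: 39.0
clock: 3.12
tcp_pos: [0.5335, 0.3438, 0.1598]
orientation: [-0.0, 0.707, 0.707, -0.0]
wrist_force: [0.7, 0.4, -0.0]
finger_gap: 0.025
grip_force: 39.4
```

```bash
python3 -m inch '[-3,1,0,0, -3.5,1,0,0, -3.5,1,0,0, -3.5,1,0,0, -3.5,1,0,0]'
python3 -m inch '[-3.5,1,0,0, -3,0.4,0,0, -2,0,2,0, -0.5,0,2,0, 0,0,2,0]'
python3 -m inch '[0,0,2,0, 0,0,1,0, 0,0,0.7,0, 0,0,0,0, 0,0,0,0]'
```

```text
clock: 3.53
tcp_pos: [0.5841, 0.1726, 0.1591]
orientation: [0.0, 0.707, 0.707, 0.0]
wrist_force: [-0.1, 0.5, 0.1]
finger_gap: 0.0252
grip_force: 39.4
clock: 3.95
tcp_pos: [0.5987, 0.0816, 0.0987]
orientation: [0.001, 0.708, 0.706, 0.0]
wrist_force: [0.3, 0.7, -0.1]
finger_gap: 0.0253
grip_force: 39.4
clock: 4.37
tcp_pos: [0.5983, 0.0842, 0.0619]
orientation: [0.0, 0.707, 0.707, 0.0]
wrist_force: [-0.9, -0.4, 0.1]
finger_gap: 0.0257
grip_force: 39.4
```

```bash
python3 -m inch '[0,0,0.4,0, 0,0,0.3,0, 0,0,0.2,0, 0,0,0,0, 0,0,0,0]'
python3 -m inch '[0,0,0.1,0, 0,0,0,0, 0,0,0,0, 0,0,0,0, 0,0,0,0]'
python3 -m inch '[0,0,0.1,0, 0,0,0,0, 0,0,0,0, 0,0,0,0, 0,0,0,0]'
```

```text
clock: 4.78
tcp_pos: [0.5981, 0.084, 0.0525]
orientation: [0.0, 0.707, 0.707, 0.0]
wrist_force: [-0.1, -1.5, -0.7]
finger_gap: 0.0252
grip_force: 39.4
clock: 5.2
tcp_pos: [0.5981, 0.0839, 0.0515]
orientation: [0.0, 0.707, 0.707, 0.0]
wrist_force: [-0.4, -0.7, -1.1]
finger_gap: 0.0253
grip_force: 39.4
clock: 5.62
tcp_pos: [0.5981, 0.0839, 0.0504]
orientation: [0.0, 0.707, 0.707, 0.0]
wrist_force: [-0.5, 0.2, 0.1]
finger_gap: 0.0253
grip_force: 39.4
```

```bash
python3 -m inch '[0,0,0.1,0, 0,0,0,0, 0,0,0,0, 0,0,0,0, 0,0,0,0]'
python3 -m inch '[0,0,0.1,0, 0,0,0,0, 0,0,0,0, 0,0,0,0, 0,0,0,0]'
```

```text
clock: 6.03
tcp_pos: [0.5982, 0.0839, 0.0497]
orientation: [0.0, 0.707, 0.707, 0.0]
wrist_force: [-0.6, -0.0, 3.2]
finger_gap: 0.0259
grip_force: 39.7
clock: 6.45
tcp_pos: [0.5983, 0.0839, 0.0496]
orientation: [0.0, 0.707, 0.707, 0.0]
wrist_force: [-3.3, -0.4, 8.7]
finger_gap: 0.0254
grip_force: 40.4
```

```bash
python3 -m inch '[0,0,0,0, 0,0,0,0, 0,0,0,0, 0,0,0,0, 0,0,0,0]' 1
python3 -m inch '[0,0,-2,0, 0,0,-3,0, 0,0,-3.5,0, 0,-2,-3.5,0, 0,-2,-3,0]'
python3 -m inch '[-1,-2,0,0, -1,-2,0,0, -0.5,-2,0,0, 0,-0.9,0,0, 0,0,0,0]'
python3 look.py .489 .148 .094 wc .018
```

```text
clock: 6.87
tcp_pos: [0.5979, 0.0839, 0.048]
orientation: [-0.0, 0.707, 0.707, -0.0]
wrist_force: [-0.0, 0.0, 0.5]
finger_gap: 0.0837
grip_force: 0.0
clock: 7.28
tcp_pos: [0.5585, 0.0838, 0.2002]
orientation: [0.001, 0.707, 0.707, 0.0]
wrist_force: [0.1, -0.3, -0.1]
finger_gap: 0.0855
grip_force: 0.0
clock: 7.7
tcp_pos: [0.4873, 0.059, 0.1985]
orientation: [-0.0, 0.707, 0.707, -0.0]
wrist_force: [0.6, 0.4, -0.6]
finger_gap: 0.0855
grip_force: 0.0
expect [[323.0, 79.0], [322.0, 86.0]]
[0.4889 0.059  0.1986]
```

View pics/wc.png

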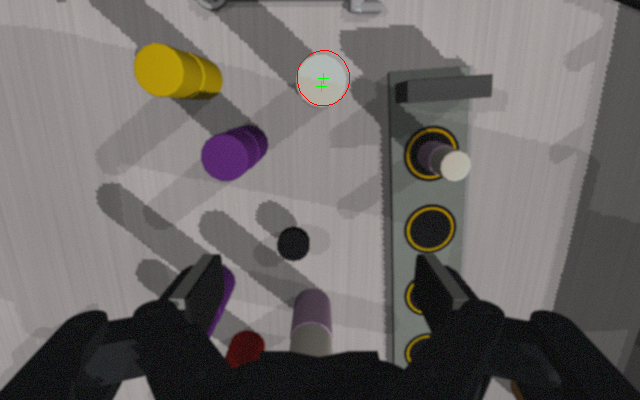

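The wrist view shows a upright on mark_4 (cap at (455,165)). c's cap at (322,79) fills the predicted circle, so c is at (0.489, 0.148). Grasping c.

```bash
python3 -m inch '[3,0,1,0, 3,0,1,0, 2.5,0,1.5,0, 0.3,0,2,0, 0,0,2.5,0]'
python3 -m inch '[0,0,2.5,0, 0,0,1.8,0, 0,0,1,0, 0,0,0,0, 0,0,0,0]'
python3 -m inch '[0,0,0,0, 0,0,0,0, 0,0,0,0, 0,0,0,0, 0,0,0,0]' -1 40
python3 -m inch '[0,0,0,0, 0,0,0,0, 0,0,0,0, 0,0,0,0, 0,0,0,0]'
python3 - <<'E'
from h import *
W=cam("wrist")
E
```

```text
clock: 8.17
tcp_pos: [0.4915, 0.1494, 0.1185]
orientation: [0.001, 0.706, 0.708, 0.002]
wrist_force: [0.6, -0.5, -0.4]
finger_gap: 0.0856
grip_force: 0.0
clock: 8.58
tcp_pos: [0.4896, 0.1471, 0.0652]
orientation: [-0.0, 0.707, 0.707, -0.0]
wrist_force: [0.4, -0.4, 0.5]
finger_gap: 0.0854
grip_force: 0.0
clock: 9.0
tcp_pos: [0.4897, 0.147, 0.0663]
orientation: [0.001, 0.707, 0.707, 0.001]
wrist_force: [-0.4, 0.3, 3.2]
finger_gap: 0.0355
grip_force: 39.4
clock: 9.42
tcp_pos: [0.4897, 0.147, 0.0663]
orientation: [0.001, 0.707, 0.707, 0.001]
wrist_force: [-0.7, 0.3, 5.9]
finger_gap: 0.0352
grip_force: 39.6
```

```bash
python3 -m inch '[0,0,-1.5,0, 0,0,-2.5,0, 0,0,-2.5,0, 0,0,-2.5,0, 0,0,-2,0]'
python3 -m inch '[-2.5,1.5,-1,0, -3,2,0,0, -3,2,0,0, -3,2,0,0, -3,2,0,0]'
python3 -m inch '[-3,1.7,0,0, -3,1,0,0, -1.8,0,0.8,0, 0,0,1.5,0, 0,0,2.2,0]'
python3 -m inch '[0,0,2.5,0, 0,0,2,0, 0,0,0.8,0, 0,0,0,0, 0,0,0,0]'
```

```text
clock: 9.83
tcp_pos: [0.4891, 0.1469, 0.177]
orientation: [0.0, 0.707, 0.707, 0.0]
wrist_force: [1.1, 0.3, -0.9]
finger_gap: 0.0355
grip_force: 40.0
clock: 10.25
tcp_pos: [0.5845, 0.0006, 0.1853]
orientation: [-0.0, 0.707, 0.707, 0.0]
wrist_force: [0.1, 0.2, -0.3]
finger_gap: 0.0352
grip_force: 40.0
clock: 10.67
tcp_pos: [0.6123, -0.0782, 0.1411]
orientation: [0.001, 0.708, 0.706, 0.001]
wrist_force: [-0.1, 0.3, -1.4]
finger_gap: 0.0353
grip_force: 40.1
clock: 11.08
tcp_pos: [0.6109, -0.076, 0.0874]
orientation: [-0.0, 0.707, 0.707, -0.0]
wrist_force: [0.6, 0.2, -0.8]
finger_gap: 0.0351
grip_force: 40.1
```

```bash
python3 -m inch '[0,0,0.4,0, 0,0,0.3,0, 0,0,0.2,0, 0,0,0.1,0, 0,0,0,0]'
python3 -m inch '[0,0,0.1,0, 0,0,0,0, 0,0,0,0, 0,0,0,0, 0,0,0,0]'
python3 -m inch '[0,0,0.1,0, 0,0,0,0, 0,0,0,0, 0,0,0,0, 0,0,0,0]'
```

```text
clock: 11.5
tcp_pos: [0.6111, -0.076, 0.0775]
orientation: [0.0, 0.707, 0.707, 0.0]
wrist_force: [-0.8, -0.3, -1.0]
finger_gap: 0.0351
grip_force: 40.1
clock: 11.92
tcp_pos: [0.6111, -0.0761, 0.0765]
orientation: [0.0, 0.707, 0.707, 0.0]
wrist_force: [0.8, -0.1, -0.9]
finger_gap: 0.035
grip_force: 40.1
clock: 12.33
tcp_pos: [0.6112, -0.0761, 0.0764]
orientation: [0.0, 0.707, 0.707, 0.0]
wrist_force: [-2.3, 0.7, 5.1]
finger_gap: 0.0352
grip_force: 40.7
```

```bash
python3 -m inch '[0,0,0,0, 0,0,0,0, 0,0,0,0, 0,0,0,0, 0,0,0,0]' 1
python3 -m inch '[0,0,-2,0, 0,0,-3,0, 0,0,-3.5,0, -1,-2,-3,0, -2,-2.5,-1,0]'
python3 -m inch '[-2.5,-3,0,0, -2.5,-3,0,0, -2.2,-2.5,0,0, -1,0,0,0, 0,0,0,0]'
python3 look.py .481 -.099 .11 wd .0205
```

```text
clock: 12.75
tcp_pos: [0.611, -0.0761, 0.0752]
orientation: [-0.0, 0.707, 0.707, -0.0]
wrist_force: [0.0, 0.3, -0.4]
finger_gap: 0.0854
grip_force: 0.0
clock: 13.17
tcp_pos: [0.569, -0.1056, 0.2051]
orientation: [0.003, 0.706, 0.708, 0.002]
wrist_force: [1.3, -0.1, 0.9]
finger_gap: 0.0854
grip_force: 0.0
clock: 13.58
tcp_pos: [0.4803, -0.1901, 0.2008]
orientation: [0.001, 0.708, 0.706, 0.0]
wrist_force: [0.1, -0.2, 0.7]
finger_gap: 0.0851
grip_force: 0.0
expect [[321.0, 73.0], [320.0, 84.0]]
[ 0.4811 -0.1891  0.2007]
```

View pics/wd.png

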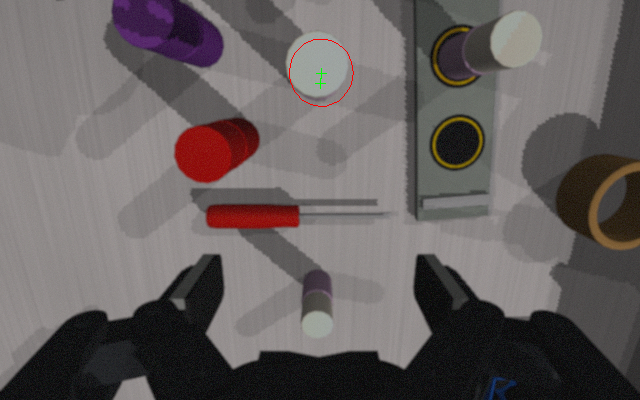

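The wrist view shows d's cap at (318,66), a few pixels off prediction, so d is corrected to (0.479, −0.0945). Red at (205,152) is clear of the fingers. b's cap top is at (317,323).

```bash
python3 - <<'E'
from h import *
print("b top",plane(cam("wrist"),(317,323),.078).round(4))
E
python3 -m inch '[3,-0.2,0,0, 3,0,0.5,0, 2.5,0,1,0, 0.75,0,2,0, 0,0,2.3,0]'
python3 -m inch '[0,0,2.5,0, 0,0,2.3,0, 0,0,1.5,0, 0,0,0,0, 0,0,0,0]'
python3 -m inch '[0,0,0,0, 0,0,0,0, 0,0,0,0, 0,0,0,0, 0,0,0,0]' -1 40
python3 -m inch '[0,0,0,0, 0,0,0,0, 0,0,0,0, 0,0,0,0, 0,0,0,0]'
```

```text
b top [ 0.478  -0.3106  0.078 ]
clock: 14.05
tcp_pos: [0.4808, -0.0926, 0.1429]
orientation: [0.001, 0.705, 0.709, 0.001]
wrist_force: [0.3, -0.3, -0.5]
finger_gap: 0.0852
grip_force: 0.0
clock: 14.47
tcp_pos: [0.4791, -0.0944, 0.0787]
orientation: [-0.001, 0.707, 0.708, -0.0]
wrist_force: [0.2, 0.2, 0.6]
finger_gap: 0.0855
grip_force: 0.0
clock: 14.88
tcp_pos: [0.4799, -0.0959, 0.0806]
orientation: [0.001, 0.707, 0.707, 0.001]
wrist_force: [-0.7, 0.6, 3.9]
finger_gap: 0.0399
grip_force: 39.9
clock: 15.3
tcp_pos: [0.4799, -0.0959, 0.0805]
orientation: [0.001, 0.707, 0.707, 0.001]
wrist_force: [-0.3, 0.1, 6.4]
finger_gap: 0.0406
grip_force: 39.9
```

```bash
python3 -m inch '[0,0,-1.5,0, 0,0,-2.5,0, 0,0,-3,0, 0,0,-3,0, 0,0,-3,0]'
python3 -m inch '[-1,2,0,0, -1.5,3,0,0, -1.5,3,0,0, -1.5,3,0,0, -0.6,2,0,0]'
python3 -m inch '[0,0.8,0.5,0, 0,0,1.5,0, 0,0,2,0, 0,0,2,0, 0,0,2,0]'
python3 -m inch '[0,0,1.5,0, 0,0,0.9,0, 0,0,0.5,0, 0,0,0,0, 0,0,0,0]'
```

```text
clock: 15.72
tcp_pos: [0.4784, -0.0955, 0.2105]
orientation: [-0.0, 0.707, 0.707, -0.0]
wrist_force: [-0.8, -0.2, -1.8]
finger_gap: 0.04
grip_force: 40.6
clock: 16.13
tcp_pos: [0.6112, -0.1586, 0.209]
orientation: [0.001, 0.708, 0.707, 0.0]
wrist_force: [0.5, -1.0, -2.0]
finger_gap: 0.04
grip_force: 40.8
clock: 16.55
tcp_pos: [0.6161, -0.156, 0.1281]
orientation: [-0.001, 0.707, 0.707, -0.0]
wrist_force: [-0.4, -0.2, -1.7]
finger_gap: 0.0401
grip_force: 40.9
clock: 16.97
tcp_pos: [0.6171, -0.1566, 0.1009]
orientation: [0.0, 0.707, 0.707, 0.0]
wrist_force: [-0.6, 0.3, -1.5]
finger_gap: 0.0402
grip_force: 40.9
```

```bash
python3 -m inch '[0,0,0.4,0, 0,0,0.3,0, 0,0,0.2,0, 0,0,0,0, 0,0,0,0]'
python3 -m inch '[0,0,0.1,0, 0,0,0,0, 0,0,0,0, 0,0,0,0, 0,0,0,0]'
python3 -m inch '[0,0,0.1,0, 0,0,0,0, 0,0,0,0, 0,0,0,0, 0,0,0,0]'
```

```text
clock: 17.38
tcp_pos: [0.617, -0.1566, 0.0914]
orientation: [0.0, 0.707, 0.707, 0.0]
wrist_force: [-0.3, -0.5, -1.6]
finger_gap: 0.0401
grip_force: 40.9
clock: 17.8
tcp_pos: [0.6173, -0.1567, 0.0906]
orientation: [0.0, 0.707, 0.707, 0.0]
wrist_force: [-0.1, 0.5, 0.4]
finger_gap: 0.0402
grip_force: 41.0
clock: 18.22
tcp_pos: [0.6173, -0.1567, 0.0906]
orientation: [0.001, 0.707, 0.707, 0.0]
wrist_force: [-2.3, 0.2, 6.3]
finger_gap: 0.0401
grip_force: 41.6
```

```bash
python3 -m inch '[0,0,0,0, 0,0,0,0, 0,0,0,0, 0,0,0,0, 0,0,0,0]' 1
python3 -m inch '[0,0,-2,0, 0,0,-3,0, 0,0,-3,0, -2,-1,-3,0, -3,-2,0,0]'
python3 -m inch '[-3,-2,0,0, -3,-2,0,0, -3,-2,0,0, -3,-2,0,0, -3,-2,0,0]'
python3 -m inch '[-3,-0.7,0,0, -1.5,0,0,0, 0,0,0,0, 0,0,0,0, 0,0,0,0]'
python3 look.py .479 -.316 .078 wb .0155
```

```text
clock: 18.63
tcp_pos: [0.617, -0.1565, 0.0891]
orientation: [-0.0, 0.707, 0.707, -0.0]
wrist_force: [-0.1, -0.9, 0.3]
finger_gap: 0.0852
grip_force: 0.0
clock: 19.05
tcp_pos: [0.5912, -0.2063, 0.2062]
orientation: [0.005, 0.705, 0.709, 0.002]
wrist_force: [1.8, -1.4, 0.2]
finger_gap: 0.086
grip_force: 0.0
clock: 19.47
tcp_pos: [0.4859, -0.3578, 0.1994]
orientation: [0.0, 0.707, 0.707, 0.0]
wrist_force: [0.9, -1.1, -0.5]
finger_gap: 0.0857
grip_force: 0.0
clock: 19.88
tcp_pos: [0.48, -0.4009, 0.1991]
orientation: [-0.0, 0.707, 0.707, 0.0]
wrist_force: [0.3, 0.7, 0.1]
finger_gap: 0.0856
grip_force: 0.0
expect [[319.0, 87.0], [319.0, 91.0]]
[ 0.4802 -0.4005  0.1992]
```

View pics/wb.png

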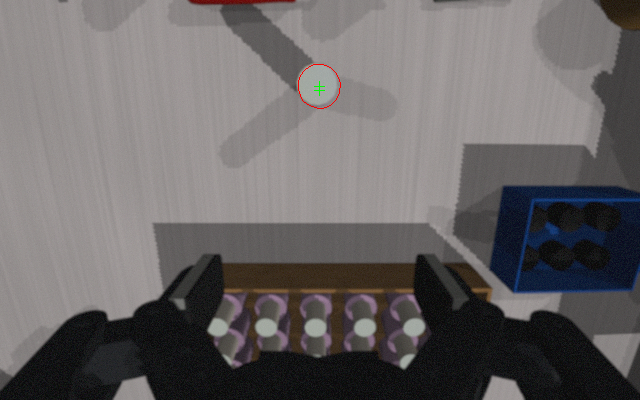

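b's cap at (319,86) fills the predicted circle, so b is at (0.479, −0.316).

```bash
python3 -m inch '[3,-0.1,0,0, 3,0,1,0, 2.2,0,2,0, 0.25,0,2.5,0, 0,0,2.8,0]'
python3 -m inch '[0,0,2.8,0, 0,0,2.3,0, 0,0,1.5,0, 0,0,0,0, 0,0,0,0]'
python3 -m inch '[0,0,0,0, 0,0,0,0, 0,0,0,0, 0,0,0,0, 0,0,0,0]' -1 40
python3 -m inch '[0,0,0,0, 0,0,0,0, 0,0,0,0, 0,0,0,0, 0,0,0,0]'
python3 -m inch '[0,0,-1.5,0, 0,0,-3,0, 0,0,-3.5,0, 0,0,-3.5,0, 0,0,-3.5,0]'
```

```text
clock: 20.35
tcp_pos: [0.4802, -0.3143, 0.1173]
orientation: [0.001, 0.706, 0.709, 0.0]
wrist_force: [0.4, -0.3, -0.0]
finger_gap: 0.0857
grip_force: 0.0
clock: 20.77
tcp_pos: [0.4788, -0.3154, 0.05]
orientation: [-0.001, 0.706, 0.708, 0.0]
wrist_force: [1.9, -0.6, 0.1]
finger_gap: 0.0855
grip_force: 0.0
clock: 21.18
tcp_pos: [0.4795, -0.3176, 0.0515]
orientation: [0.001, 0.707, 0.707, 0.0]
wrist_force: [0.5, 0.8, 3.4]
finger_gap: 0.0304
grip_force: 39.2
clock: 21.6
tcp_pos: [0.4795, -0.3176, 0.0515]
orientation: [0.001, 0.707, 0.707, 0.0]
wrist_force: [-0.5, 1.1, 6.2]
finger_gap: 0.0307
grip_force: 39.4
clock: 22.02
tcp_pos: [0.4786, -0.3168, 0.2017]
orientation: [-0.0, 0.707, 0.707, 0.0]
wrist_force: [0.9, -1.5, -0.8]
finger_gap: 0.0303
grip_force: 39.6
```

```bash
python3 -m inch '[3,1.2,0,0, 3.5,1.5,0,0, 3.5,1.5,0,0, 3.5,1.5,0,0, 3.5,1.5,0,0]'
python3 -m inch '[3.5,1.5,0,0, 3.5,1.5,0,0, 3.5,1.5,0,0, 3,0.85,0,0, 1.6,0,0,0]'
python3 -m inch '[0,0,1.5,0, 0,0,2,0, 0,0,2,0, 0,0,2,0, 0,0,2,0]'
python3 -m inch '[0,0,1.5,0, 0,0,1,0, 0,0,0.7,0, 0,0,0,0, 0,0,0,0]'
```

```text
clock: 22.43
tcp_pos: [0.5513, -0.1457, 0.2005]
orientation: [0.0, 0.707, 0.707, 0.0]
wrist_force: [1.0, -0.1, -0.8]
finger_gap: 0.0306
grip_force: 39.6
clock: 22.85
tcp_pos: [0.6057, 0.0074, 0.2]
orientation: [-0.0, 0.706, 0.708, 0.001]
wrist_force: [0.6, -0.2, 0.1]
finger_gap: 0.0302
grip_force: 39.7
clock: 23.27
tcp_pos: [0.6044, 0.0041, 0.1044]
orientation: [0.0, 0.707, 0.707, 0.0]
wrist_force: [-0.3, 0.5, -1.1]
finger_gap: 0.0306
grip_force: 39.7
clock: 23.68
tcp_pos: [0.6047, 0.0039, 0.0736]
orientation: [0.0, 0.707, 0.707, 0.0]
wrist_force: [0.1, -0.1, 0.1]
finger_gap: 0.0304
grip_force: 39.7
```

```bash
python3 -m inch '[0,0,0.4,0, 0,0,0.3,0, 0,0,0.3,0, 0,0,0.1,0, 0,0,0,0]'
python3 -m inch '[0,0,0.1,0, 0,0,0,0, 0,0,0,0, 0,0,0,0, 0,0,0,0]'
python3 -m inch '[0,0,0.1,0, 0,0,0,0, 0,0,0,0, 0,0,0,0, 0,0,0,0]'
```

```text
clock: 24.1
tcp_pos: [0.6044, 0.0039, 0.0622]
orientation: [-0.0, 0.707, 0.707, -0.0]
wrist_force: [-0.0, -0.2, 0.0]
finger_gap: 0.0306
grip_force: 39.7
clock: 24.52
tcp_pos: [0.6047, 0.0039, 0.0616]
orientation: [0.0, 0.707, 0.707, 0.0]
wrist_force: [-0.2, -0.5, -0.2]
finger_gap: 0.0303
grip_force: 39.7
clock: 24.93
tcp_pos: [0.6047, 0.0039, 0.0615]
orientation: [0.0, 0.707, 0.707, 0.0]
wrist_force: [-2.2, 0.4, 6.0]
finger_gap: 0.0304
grip_force: 40.4
```

```bash
python3 -m inch '[0,0,0,0, 0,0,0,0, 0,0,0,0, 0,0,0,0, 0,0,0,0]' 1
python3 -m inch '[0,0,-2,0, 0,0,-3,0, 0,0,-3.5,0, 0,0,-3.5,0, 0,0,-3.5,0]'
python3 -m inch '[-2,0,-3.5,0, -3,0,-3,0, -3,0,-2,0, -3,0,0,0, -1,0,0,0]'
python3 -m inch '[0,0,0,0, 0,0,0,0, 0,0,0,0, 0,0,0,0, 0,0,0,0]'
python3 - <<'E'
from h import *
W=cam("wrist"); im=eyes.read_camera("wrist")[:,:,::-1].copy(); im0=im.copy()
a=np.linspace(0,6.3,60)
for x,y,H,r in((.5978,.0848,.072,.013),(.6045,.005,.088,.0155),(.611,-.0752,.104,.018),(.617,-.1555,.12,.0205)):
    for h,rr,c in((H,r,(0,0,255)),(.01,.028,(0,255,0))):
        q=proj(W,np.c_[x+rr*np.cos(a),y+rr*np.sin(a),0*a+h]); cv2.polylines(im,[q.round().astype(int)],True,c,1)
cv2.imwrite("pics/end.png",cv2.resize(im[:330,200:480],None,fx=1.8,fy=1.8))
s=eyes.read_camera("scene")[:,:,::-1]; cv2.imwrite("pics/end_s.png",cv2.resize(s[120:320,250:450],None,fx=3,fy=3))
E
```

```text
clock: 25.35
tcp_pos: [0.6045, 0.0039, 0.0602]
orientation: [-0.0, 0.707, 0.707, -0.0]
wrist_force: [0.1, 0.6, -0.5]
finger_gap: 0.0854
grip_force: 0.0
clock: 25.77
tcp_pos: [0.6041, 0.004, 0.2167]
orientation: [-0.0, 0.707, 0.707, -0.0]
wrist_force: [1.2, -0.8, 0.8]
finger_gap: 0.0857
grip_force: 0.0
clock: 26.18
tcp_pos: [0.6053, -0.1194, 0.3016]
orientation: [0.002, 0.708, 0.706, 0.0]
wrist_force: [0.4, 0.0, 0.3]
finger_gap: 0.0855
grip_force: 0.0
clock: 26.6
tcp_pos: [0.6044, -0.1141, 0.2994]
orientation: [-0.0, 0.706, 0.708, -0.0]
wrist_force: [-0.5, 0.8, 0.7]
finger_gap: 0.0856
grip_force: 0.0
```

View pics/end.png

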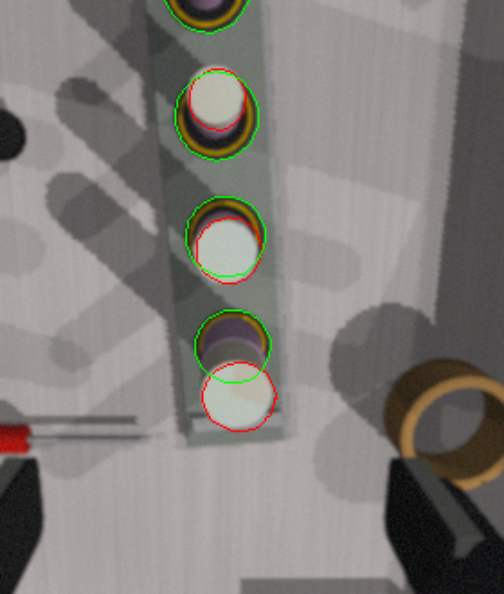

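View pics/end_s.png

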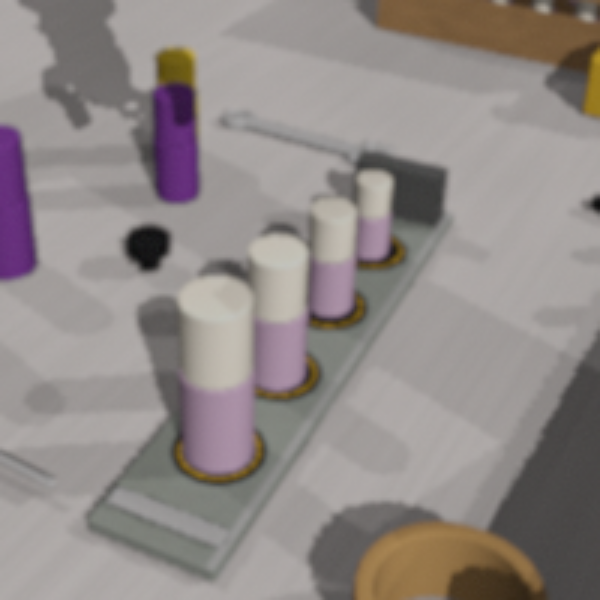

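All four are upright, in order from the stop (a, b, c, d). In the wrist crop the caps at (217,98), (228,250) and (238,397) lie inside their predicted circles. The scene view shows all four bases inside their rings.

```bash
python3 -c "
from workcell import env; print(env.hand_in())"
```

```text
the job is handed in; nothing more can be done
None
```

I handed the job in at about 27 s of the 118 s allowed: all four bottles stand upright on their marks in height order, shortest next to the end stop; none was dropped or knocked over, and no result came back from the judging.

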